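# Lay a weighted hold-down bar on a board and slide it under the microscope

### The job

Pick up the steel hold-down bar at its balance point, so that it carries level, and set it down (do not drop it) across the circuit board on the pulled-out microscope carriage, one foot in each U-shaped pocket and the brass weight at the orange pocket. Let go of it, then slide the carriage by its black tab fully home under the microscope, with the bar still lying in its pockets. Leave the phone, the jar and the screwdriver where they are.

Things in the scene. Friction and masses are not known exactly. Their poses are not given: they have to be found in the camera images.
- bar: Hold-down bar: steel, 200 x 14 mm, 14 mm high, a black rubber foot under each end (12 mm along the bar, 30 mm across, 12 mm high, centred 94 mm from the middle). Origin: middle of its length, level with the feet's undersides; x along the bar towards the brass weight's end, z up. The steel fills z = 12 to 26 mm. Starts on its feet on the blue mat (4 mm thick, fixed). 260 g without the weight.
- weight (a joint): Where the brass weight sits: distance (m) from the bar's middle to the weight's middle along bar +x; 0.060 to 0.084, differs each time. Clamped (25 N to shift it), so it stays put. The weight is 240 g, the bar alone 260 g and balanced at its middle: so bar and weight balance at 0.48 of this distance from the middle. A grasp within 9 mm of there is at the balance point.
- weight_center (a point): Middle of the brass weight: a block 26 mm along the bar, 36 mm across it, 36 mm high (bar z = 12 to 48 mm) with a small black screw knob on top (8 mm higher). Axes as the bar's.
- nest (a point): Point on the circuit board's top midway between the two pockets; moves with the carriage. x from the grey to the orange pocket (roughly away from the robot), y the way the carriage slides home, z up. The bar's origin belongs here, its x along this x. Board level, its top about 40 mm above the table, reaching 106 mm either way in x, -60 to +105 mm in y; chips up to 4 mm high.
- carriage (a joint): How far the carriage has slid home (m): 0 fully out, 0.100 fully home against its stop under the microscope. It starts at 0 to 0.02. It slides easily (about 2 N) and stays where it is left; the whole microscope station is fixed to the table.
- orange_pocket (a point): Middle of the orange pocket's floor, 94 mm from the nest along +x: the weighted end's foot goes here. A U of orange ledges 10 mm high round three sides, open towards the nest, with 5 to 6 mm of room round a foot. The grey pocket is its mirror image, 94 mm from the nest along -x. Nothing near is higher than the ledges. Axes as the nest's.
- tab (a point): Centre of the top of the carriage's upright black tab: 44 mm along the nest's x, 12 mm thick along its y, top 28 mm above the board's top (44 mm above the carriage's underside), 115 mm behind the nest (towards -y). 29 mm of free space lies between it and the carriage's tray (only a thin strip, low down, joins them). Axes as the nest's.
- lens (a point): Centre of the underside of the microscope's round ring light (104 mm across), fixed 166 mm above the table; the microscope's head and column stand above and beyond it (towards the nest's +y), 420 mm tall; keep the arm clear of them. Axes as the nest's.
- phone: Bystander: pink phone 147 x 72 x 8 mm lying on the blue mat; origin under its centre, x along its length.
- jar: Bystander: jar 48 mm across, 70 mm high, standing on the mat; origin under its centre.
- driver: Bystander: screwdriver about 160 mm long lying on the table; origin under its centre, x along its length.
Not all that is in view belongs to the job. There is more than one size of the bar; the job needs the middle-sized.

How it is judged:
On the way, in this order (a step that is already met when the one before it is completed fails the run):
1. the bar is held at its balance point (within about a centimetre), lifted clear of the mat and level (contact force between the fingers and bar above 1 N and height (world z) of bar above 0.03 m and angle between bar's own z axis and vertical below 0.17 rad and x of the grasp point in the frame of bar between 0.018 and 0.052 m and x of the grasp point in the frame of weight_center between -0.055 and -0.02 m), for 0.2 s.
2. the bar lies released in both pockets, weight at the orange one, with the carriage still out (less than 50 mm in) (x of bar in the frame of nest between -0.012 and 0.012 m and y of bar in the frame of nest between -0.012 and 0.012 m and z of bar in the frame of nest between -0.004 and 0.004 m and angle between bar's own z axis and vertical below 0.06 rad and x of weight_center in the frame of nest above 0.03 m and linear speed of bar below 0.02 m/s and contact force between the fingers and bar below 0.05 N and value of joint carriage below 0.05 m), for 0.2 s.
At the end, for the whole second after the job is handed in: Carriage within 6 mm of its home stop; bar released, at rest, level on the board with a foot in each pocket (middle within 12 mm of the nest each way, feet within 4 mm of the board), brass weight at the orange pocket; phone, jar, screwdriver within 20 mm of their start (x of bar in the frame of nest between -0.012 and 0.012 m and y of bar in the frame of nest between -0.012 and 0.012 m and z of bar in the frame of nest between -0.004 and 0.004 m and angle between bar's own z axis and vertical below 0.06 rad and x of weight_center in the frame of nest above 0.03 m and linear speed of bar below 0.02 m/s and contact force between the fingers and bar below 0.05 N and value of joint carriage above 0.094 m and distance of each of phone, jar, driver from where it was at the start of the episode below 0.02 m); the robot touches nothing.
It fails at once if the bar tilts more than 15 degrees (angle between bar's own z axis and vertical above 0.26 rad).
It fails at once if the bar is dropped (moves faster than 0.4 m/s while not held) (linear speed of bar above 0.4 m/s and contact force between the fingers and bar below 0.05 N).
It fails at once if the pink phone is moved more than 20 mm (distance of phone from where it was at the start of the episode above 0.02 m).
It fails at once if the jar is moved more than 20 mm (distance of jar from where it was at the start of the episode above 0.02 m).
It fails at once if the screwdriver is moved more than 20 mm (distance of driver from where it was at the start of the episode above 0.02 m).
It also fails if it takes over 54 s, if anything falls off the work surface, if the arm or the gripper's body presses on something with over 40 N, if the wrist force passes 120 N, or if a joint passes its speed limit or range.

### The arm

A 6-joint arm with a two-finger parallel gripper is mounted at the origin on the work surface. World frame = base frame: x ahead of the robot, y to its left, z up, the work surface at z = 0. Lengths are in m, angles in rad, forces in N, time in s.
With the tool pointing down it reaches from about 0.3 to 0.775 m from the base axis. Payload 14.6 kg.
Tool frame: the origin (TCP) lies on the mounting face of the last link; the fingertips stand 199 mm ahead of it and the grasp point (between the pads) lies 180 mm ahead of it; z points along the fingers, y is the line along which they close (so a half turn about z gives the same grasp; the last joint's range is limited). The gripper opens to 94 mm and grips with 3 to 60 N. Pads are 16 mm wide; open, the fingers measure 119 mm over their backs; the gripper's body (75 mm by 177 mm) begins 78 mm behind the grasp point.
Start: joints at [1.256, 0.3, 1.521, -0, 1.321, -0.067], TCP at [0.135, 0.533, 0.405] pointing down, gripper open.
Joint ranges: [-3.03, 3.03], [-0.79, 2.21], [0.23, 2.52], [-1.04, 4.18], [0, 3.07], [-2.55, 2.55]. Speed limits (rad/s): [2.22, 2.22, 2.57, 3.14, 3.14, 3.14].

### API

Orientations are given as [roll, pitch, yaw] about the fixed x, y, z axes, in that order (R = Rz(yaw) Ry(pitch) Rx(roll)).
In Python, from station import get_obs, camera, hand_in gives the robot as it stands.
- The arm moves only by the tool apply_moves, never from a script. Its argument "increments" is a list of rows, each an object of numbers: "tx", "ty", "tz": the shift along the tool's x, y, z as a fraction of full scale; "ax", "ay", "az": the turn, a rotation vector about the tool's x, y, z as a fraction of full scale. In form: [{"tx": .., "ty": .., "tz": .., "ax": .., "ay": .., "az": ..}, ...]. A call has 1 to 12 rows; each row shifts and turns the commanded pose from where the row before left it, along the tool's axes as they then stand; what a row does not reach is not made up. Full scale, the value 1, is 30 mm for a shift and 5 degrees for a turn. A row lasts 1/8 s, in which the tool goes at most 62.5 mm and 10.7 degrees, less where a joint would pass 70% of its speed; a pose out of reach is approached as far as the arm can. A call with a number of a shift or a turn outside -1 to 1 is refused whole. A call with a gripper value outside its range is refused whole. "jaw" is the closure, from 0 (fully open) to 1 (shut), set as the call begins (left out, the last holds). The fingers move at their own pace and stop on an object; "force" is the grip in N (left out, the last holds). Time passes only in rows, so rows that do not move let the fingers close. It gives the time, the measured TCP pose, the force, the opening and the grip force at its end, in the units of the state.
- get_obs(): the state, without advancing time (a new reading comes with each control period).
- camera(name): name is "scene" or "side" or "wrist"; returns a dict with "pixels" (400x640x3 uint8, red, green, blue), "camera_matrix" (3x3 intrinsics, pixels), "R" (3x3) and "t" (3): a world point X has camera coordinates R X + t; the wrist camera has in their place "T_tool_cam" (4x4, takes a point from camera to tool coordinates, whose origin is the TCP and whose axes are the flange's). Camera axes: x right, y down, z forward; pixel columns grow to the right and rows downward; lengths in m; the calibration is good to about 2 mm. A picture is of the moment at which its call begins: read the wrist's pose just before it. There is no depth.
- hand_in(): hands the job in; it is judged then, once.
The state is a dict: "time_s": time; "qpos": joint angles; "joint_vel": joint speeds; "tau": joint torques, N m; "ee_pos": TCP position; "eef_rot": TCP orientation; "force": force on the tool from outside, world axes, zero at the start; "moment": the same for the moment, N m; "grip_width": finger opening in m; "grip_force": force on a finger pad.
Only numpy, scipy, OpenCV 4.12 (cv2) and the standard library are available. Lean on these libraries where they do the work, as an engineer would, in place of code of your own. Each camera call takes 0.05 s, during which the arm holds its last target. There are 200 camera calls.

## Working session

There is one attempt and no reset: what is moved stays moved. The work goes in short steps, Python scripts to look and compute and a tool call to move; the robot and the scene stay as the last step left them, time stands still between calls to the robot, and variables do not carry over. Pictures are saved under pics/ and viewed, at most 10 in all, crops included, and the job is handed in when it is done.

Besides the shell and the picture viewer there is one more tool, called after "Emit:" as name(argument=value, ...), one argument or row to a line, values as JSON. apply_moves: Moves the arm, as the interface text tells. Its arguments: {"type":"object","properties":{"increments":{"type":"array"},"jaw":{"type":"number"},"force":{"type":"number"}},"required":["increments"]}

```bash
mkdir -p pics
cat > h.py <<'E'
import numpy as np, cv2, pickle
from station import get_obs, camera
from scipy.spatial.transform import Rotation as Ro
def snap(n,f):
    o=get_obs(); c=camera(n); im=np.array(c["pixels"]); cv2.imwrite(f"pics/{f}.png",im[:,:,::-1])
    K=np.array(c["camera_matrix"])
    if n=="wrist":
        T=np.eye(4);T[:3,:3]=Ro.from_euler('xyz',o["eef_rot"]).as_matrix();T[:3,3]=o["ee_pos"]
        W=T@np.array(c["T_tool_cam"]); R=W[:3,:3].T; t=-R@W[:3,3]
    else: R=np.array(c["R"]);t=np.array(c["t"])
    d=dict(im=im,K=K,R=R,t=t); pickle.dump(d,open(f"pics/{f}.pkl","wb")); return d
def load(f): return pickle.load(open(f"pics/{f}.pkl","rb"))
def ray(d,u,v,z):
    c=-d["R"].T@d["t"]; r=d["R"].T@np.linalg.inv(d["K"])@np.array([u,v,1.]); return c+r*(z-c[2])/r[2]
def proj(d,X):
    p=d["K"]@(d["R"]@np.array(X)+d["t"]); return p[:2]/p[2]
E
python3 - <<'E'
from h import *
for n in ("scene","side","wrist"):
    d=snap(n,n+"0"); print(n,-d["R"].T@d["t"],d["K"][0,0])
print(get_obs())
E
```

```text
scene [ 1.39968896 -0.66478472  0.84318507] 392.848315404653
side [ 0.39088778 -0.9379148   0.95315667] 362.0541913882274
wrist [0.05502602 0.55452616 0.38399585] 298.28630339154836
{'time_s': 0.15, 'qpos': array([ 1.25641485e+00,  3.00328301e-01,  1.52146671e+00, -1.00879670e-05,
        1.32069258e+00, -6.66016297e-02]), 'joint_vel': array([-6.20009441e-04, -2.72141180e-03, -2.48108609e-03,  1.43163951e-04,
        4.67773293e-04,  5.94179389e-05]), 'tau': array([ 1.49084535e-03, -5.31968236e+01, -3.52823496e+01,  7.08740903e-02,
        2.35545676e-02, -6.82513723e-05]), 'ee_pos': array([0.13488291, 0.53317012, 0.40421296]), 'eef_rot': array([-3.14069905e+00, -4.98100243e-05,  2.89381528e+00]), 'force': array([ 0.3910367 ,  0.12755312, -0.26537309]), 'moment': array([-0.02065484,  0.00066972, -0.01903962]), 'grip_force': 0.0, 'grip_width': 0.09416388849297765}
```

View pics/scene0.png

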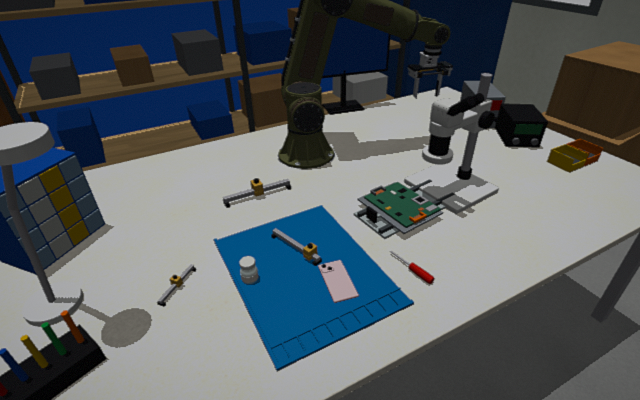

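View pics/side0.png

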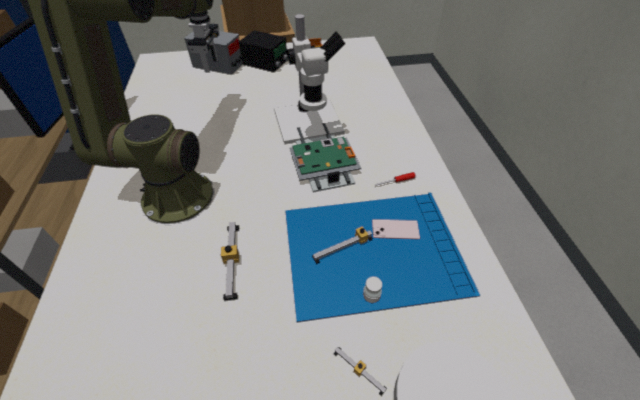

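View pics/wrist0.png

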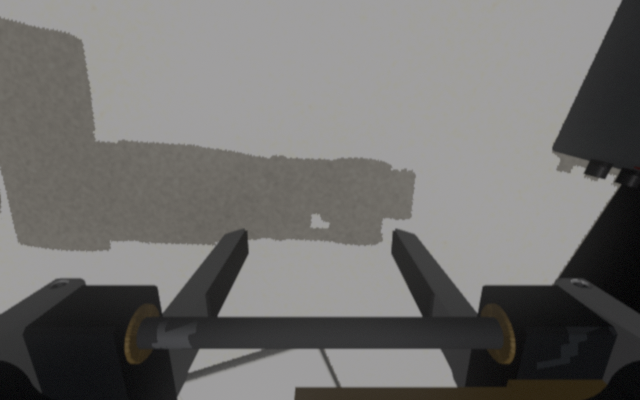

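The pictures show the middle-sized bar on the mat. In scene it runs (275,232) to (320,262) with the weight at (310,249); in side it runs (317,258) to (372,234) with the weight at (362,235), right by the phone. The board is near side (325,158), with the orange pocket at (352,153) and the tab at (333,178).

```bash
python3 - <<'E'
from h import *
for f,wb,pts in (("side0",(340,215,385,250),dict(footA=(318,258,.004),footB=(370,236,.004),orange=(351,153,.05),grey=(298,162,.05),tab=(333,177,.068))),
         ("scene0",(295,235,325,265),dict(footA=(277,234,.016),footB=(320,262,.016),orange=(418,218,.05),grey=(377,190,.05),tab=(372,210,.068)))):
    d=load(f); hsv=cv2.cvtColor(d["im"],cv2.COLOR_RGB2HSV)
    x0,y0,x1,y1=wb
    m=cv2.inRange(hsv,(15,110,60),(32,255,255)); mm=np.zeros_like(m); mm[y0:y1,x0:x1]=m[y0:y1,x0:x1]
    v,u=np.nonzero(mm); print(f,"weight",u.mean(),v.mean(),len(u),ray(d,u.mean(),v.mean(),.036))
    g=cv2.inRange(hsv,(65,90,40),(90,255,220)); n,l,s,c=cv2.connectedComponentsWithStats(g); i=1+s[1:,4].argmax()
    cn=cv2.findContours((l==i).astype('uint8'),0,1)[0][0]; q=cv2.boxPoints(cv2.minAreaRect(cn)); print("green",c[i],s[i],[ray(d,*p,.04)[:2].round(3) for p in q])
    o=cv2.inRange(hsv,(3,150,90),(14,255,255)); n,l,s,c=cv2.connectedComponentsWithStats(o)
    for i in range(1,n):
        if s[i,4]>8: print(" orange",c[i].round(1),s[i,4],ray(d,*c[i],.048)[:2].round(3))
    for k,(a,b,z) in pts.items(): print(k,ray(d,a,b,z).round(3))
E
python3 - <<'E'
import cv2
a=cv2.imread('pics/side0.png')[120:290,270:430]; b=cv2.imread('pics/scene0.png')[160:310,250:450]
a=cv2.resize(a,(376,400)); b=cv2.resize(b,(424,318)); b=cv2.copyMakeBorder(b,0,82,0,0,0)
cv2.imwrite('pics/c0.png',cv2.hconcat([a,b]))
E
```

```text
side0 weight 361.5925925925926 235.0 108 [ 0.6058462  -0.29176126  0.036     ]
green [322.32017937 156.47713004] [ 293  139   63   35 1115] [array([0.433, 0.168]), array([0.668, 0.197]), array([0.653, 0.028]), array([0.437, 0.005])]
 orange [349.7 151.8] 49 [0.643 0.088]
 orange [300.1 160.4] 9 [0.452 0.068]
footA [ 0.462 -0.334  0.004]
footB [ 0.639 -0.277  0.004]
orange [0.647 0.078 0.05 ]
grey [0.443 0.058 0.05 ]
tab [ 0.555 -0.057  0.068]
scene0 weight 309.0740740740741 250.30864197530863 81 [ 0.60173883 -0.28786187  0.036     ]
green [397.8253833  202.89948893] [ 365  183   68   43 1174] [array([0.453, 0.01 ]), array([0.329, 0.187]), array([0.6  , 0.193]), array([0.686, 0.036])]
 orange [596.1 154.7] 9 [0.678 0.995]
 orange [378.9 191.4] 18 [0.459 0.068]
 orange [420.3 209. ] 11 [0.615 0.127]
 orange [418.1 216.5] 57 [0.644 0.094]
 orange [ 63.8 312.9] 26 [ 0.516 -0.94 ]
footA [ 0.461 -0.334  0.016]
footB [ 0.644 -0.273  0.016]
orange [0.652 0.087 0.05 ]
grey [0.451 0.066 0.05 ]
tab [ 0.561 -0.034  0.068]
```

View pics/c0.png

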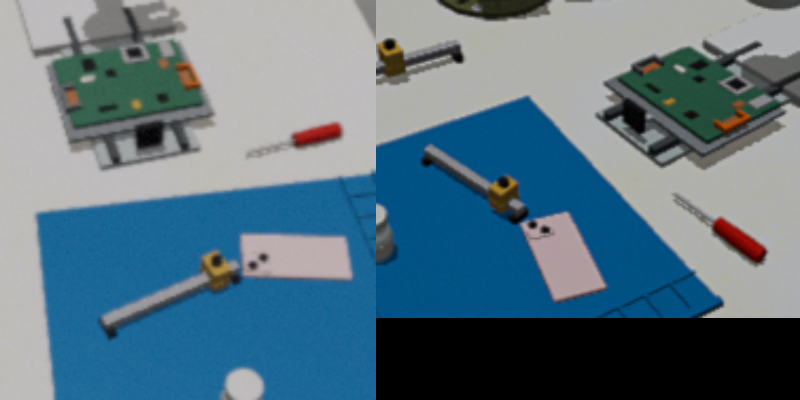

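Run:
```python
from h import *
for f,a,b in (("side0",(312,105),(302,118)),("scene0",(465,175),(437,158))):
    d=load(f); print(f,"column foot",ray(d,*a,.0).round(3),"ring",ray(d,*b,.166).round(3))
```

```text
side0 column foot [0.55  0.492 0.   ] ring [0.475 0.166 0.166]
scene0 column foot [0.477 0.483 0.   ] ring [0.528 0.256 0.166]
```

Emit:
apply_moves(
  increments=[
    {"tx": -0.88,"ty": -0.97},
    {"tx": -0.88,"ty": -0.97},
    {"tx": -0.88,"ty": -0.97},
    {"tx": -0.88,"ty": -0.97},
    {"tx": -0.88,"ty": -0.97},
    {"tx": -0.88,"ty": -0.97},
  ],
)

```text
schema error: expected keys tx, ty, tz, ax, ay, az
```

Emit:
apply_moves(
  increments=[
    {"tx": -0.64,"ty": -0.98,"tz": 0,"ax": 0,"ay": 0,"az": 0},
    {"tx": -0.64,"ty": -0.98,"tz": 0,"ax": 0,"ay": 0,"az": 0},
    {"tx": -0.64,"ty": -0.98,"tz": 0,"ax": 0,"ay": 0,"az": 0},
    {"tx": -0.64,"ty": -0.98,"tz": 0,"ax": 0,"ay": 0,"az": 0},
    {"tx": -0.64,"ty": -0.98,"tz": 0,"ax": 0,"ay": 0,"az": 0},
    {"tx": -0.64,"ty": -0.98,"tz": 0,"ax": 0,"ay": 0,"az": 0},
    {"tx": -0.64,"ty": -0.98,"tz": 0,"ax": 0,"ay": 0,"az": 0},
    {"tx": -0.64,"ty": -0.98,"tz": 0,"ax": 0,"ay": 0,"az": 0},
    {"tx": -0.64,"ty": -0.98,"tz": 0,"ax": 0,"ay": 0,"az": 0},
    {"tx": -0.64,"ty": -0.98,"tz": 0,"ax": 0,"ay": 0,"az": 0},
  ],
)

```text
time_s: 1.4
ee_pos: [0.249, 0.2, 0.4046]
eef_rot: [3.142, 0.0, 2.894]
force: [0.4, 0.1, 0.7]
grip_width: 0.0938
grip_force: 0.0
```

Emit:
apply_moves(
  increments=[
    {"tx": -0.98,"ty": -0.89,"tz": 0,"ax": 0,"ay": 0,"az": 0},
    {"tx": -0.98,"ty": -0.89,"tz": 0,"ax": 0,"ay": 0,"az": 0},
    {"tx": -0.98,"ty": -0.89,"tz": 0,"ax": 0,"ay": 0,"az": 0},
    {"tx": -0.98,"ty": -0.89,"tz": 0,"ax": 0,"ay": 0,"az": 0},
    {"tx": -0.98,"ty": -0.89,"tz": 0,"ax": 0,"ay": 0,"az": 0},
    {"tx": -0.98,"ty": -0.89,"tz": 0,"ax": 0,"ay": 0,"az": 0},
    {"tx": -0.98,"ty": -0.89,"tz": 0,"ax": 0,"ay": 0,"az": 0},
    {"tx": -0.98,"ty": -0.89,"tz": 0,"ax": 0,"ay": 0,"az": 0},
    {"tx": -0.98,"ty": -0.89,"tz": 0,"ax": 0,"ay": 0,"az": 0},
    {"tx": -0.98,"ty": -0.89,"tz": 0,"ax": 0,"ay": 0,"az": 0},
  ],
)

```text
time_s: 2.65
ee_pos: [0.469, -0.1311, 0.4045]
eef_rot: [3.142, -0.0, 2.894]
force: [-0.0, 0.4, 0.2]
grip_width: 0.094
grip_force: 0.0
```

Emit:
apply_moves(
  increments=[
    {"tx": 0,"ty": 0,"tz": 0,"ax": 0,"ay": 0,"az": 1},
    {"tx": 0,"ty": 0,"tz": 0,"ax": 0,"ay": 0,"az": 1},
    {"tx": 0,"ty": 0,"tz": 0,"ax": 0,"ay": 0,"az": 1},
    {"tx": 0,"ty": 0,"tz": 0,"ax": 0,"ay": 0,"az": 1},
    {"tx": 0,"ty": 0,"tz": 0,"ax": 0,"ay": 0,"az": 1},
    {"tx": 0,"ty": 0,"tz": 0,"ax": 0,"ay": 0,"az": 1},
    {"tx": 0,"ty": 0,"tz": 0,"ax": 0,"ay": 0,"az": 1},
    {"tx": 0,"ty": 0,"tz": 0,"ax": 0,"ay": 0,"az": 1},
    {"tx": 0,"ty": 0,"tz": 0,"ax": 0,"ay": 0,"az": 1},
    {"tx": 0,"ty": 0,"tz": 0,"ax": 0,"ay": 0,"az": 1},
    {"tx": 0,"ty": 0,"tz": 0,"ax": 0,"ay": 0,"az": 1},
    {"tx": 0,"ty": 0,"tz": 0,"ax": 0,"ay": 0,"az": 1},
  ],
)

```text
time_s: 4.15
ee_pos: [0.4684, -0.1299, 0.4045]
eef_rot: [-3.141, -0.0, 1.844]
force: [-0.6, -0.4, 1.3]
grip_width: 0.0937
grip_force: 0.0
```

Emit:
apply_moves(
  increments=[
    {"tx": 0,"ty": 0,"tz": 0,"ax": 0,"ay": 0,"az": 1},
    {"tx": 0,"ty": 0,"tz": 0,"ax": 0,"ay": 0,"az": 1},
    {"tx": 0,"ty": 0,"tz": 0,"ax": 0,"ay": 0,"az": 1},
    {"tx": 0,"ty": 0,"tz": 0,"ax": 0,"ay": 0,"az": 1},
    {"tx": 0,"ty": 0,"tz": 0,"ax": 0,"ay": 0,"az": 1},
    {"tx": 0,"ty": 0,"tz": 0,"ax": 0,"ay": 0,"az": 1},
    {"tx": 0,"ty": 0,"tz": 0,"ax": 0,"ay": 0,"az": 1},
    {"tx": 0,"ty": 0,"tz": 0,"ax": 0,"ay": 0,"az": 1},
    {"tx": 0,"ty": 0,"tz": 0,"ax": 0,"ay": 0,"az": 1},
    {"tx": 0,"ty": 0,"tz": 0,"ax": 0,"ay": 0,"az": 1},
    {"tx": 0,"ty": 0,"tz": 0,"ax": 0,"ay": 0,"az": 1},
    {"tx": 0,"ty": 0,"tz": 0,"ax": 0,"ay": 0,"az": 1},
  ],
)

```text
time_s: 5.65
ee_pos: [0.4684, -0.1299, 0.4045]
eef_rot: [-3.141, 0.0, 0.797]
force: [-0.0, -0.4, -0.4]
grip_width: 0.094
grip_force: 0.0
```

Emit:
apply_moves(
  increments=[
    {"tx": 0,"ty": 0,"tz": 0,"ax": 0,"ay": 0,"az": 1},
    {"tx": 0,"ty": 0,"tz": 0,"ax": 0,"ay": 0,"az": 1},
    {"tx": 0,"ty": 0,"tz": 0,"ax": 0,"ay": 0,"az": 1},
    {"tx": 0,"ty": 0,"tz": 0,"ax": 0,"ay": 0,"az": 1},
    {"tx": 0,"ty": 0,"tz": 0,"ax": 0,"ay": 0,"az": 1},
    {"tx": 0,"ty": 0,"tz": 0,"ax": 0,"ay": 0,"az": 0.5},
  ],
)

```text
time_s: 6.4
ee_pos: [0.4684, -0.1299, 0.4045]
eef_rot: [-3.141, 0.0, 0.317]
force: [0.3, -0.1, -0.8]
grip_width: 0.0938
grip_force: 0.0
```

Run:
```python
from h import *
d=snap("wrist","w1"); print(-d["R"].T@d["t"], d["R"].round(3)); o=get_obs(); print(o["ee_pos"],o["eef_rot"])
```

```text
[ 0.5472429  -0.10297094  0.38431875] [[ 0.312 -0.95  -0.001]
 [-0.911 -0.3    0.283]
 [-0.269 -0.087 -0.959]]
[ 0.46843045 -0.12986792  0.40448072] [-3.14137300e+00  2.96731430e-04  3.15716674e-01]
```

View pics/w1.png

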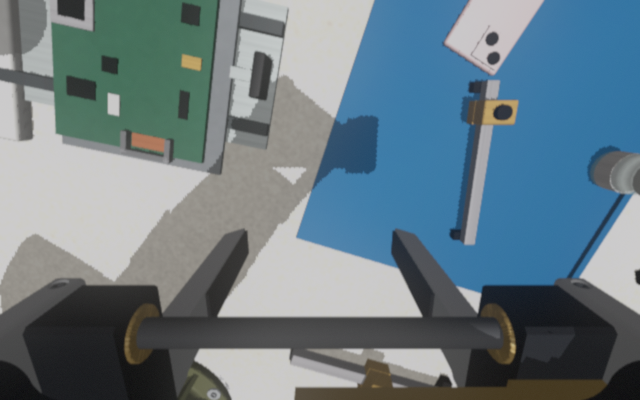

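Wrist view: the bar runs (467,240) to (491,83) with its weight at (493,112), beside the phone corner at (490,73). The grey-side pocket is at (148,143) and the tab at (261,75). I'll zoom in to get edges.

Run:
```python
from h import *
im=load("w1")["im"][:,:,::-1]
a=cv2.resize(im[70:250,440:540],None,fx=3.3,fy=3.3,interpolation=cv2.INTER_CUBIC)
b=cv2.resize(im[0:180,100:290],None,fx=2.4,fy=2.4,interpolation=cv2.INTER_CUBIC)
b=cv2.copyMakeBorder(b,0,a.shape[0]-b.shape[0],0,0,0)
cv2.imwrite("pics/c1.png",cv2.hconcat([a,b])); print(a.shape,b.shape)
d=load("w1")
m=cv2.inRange(cv2.cvtColor(d["im"],cv2.COLOR_RGB2HSV),(12,110,90),(32,255,255));m[:,:460]=0;m[:90]=0;m[135:]=0;m[:,530:]=0
c=np.vstack(cv2.findContours(m,0,1)[0]); print(cv2.minAreaRect(c),cv2.boxPoints(cv2.minAreaRect(c)))
# steel: low saturation pixels, between
h=cv2.cvtColor(d["im"],cv2.COLOR_RGB2HSV); s=((h[:,:,1]<90)&(h[:,:,2]>110)).astype('uint8')*255; s[:,:445]=0;s[:130]=0;s[235:]=0;s[:,520:]=0
for v in range(135,235,12):
    u=np.nonzero(s[v])[0]; print(v,u.min(),u.max(),ray(d,u.mean(),v,.03)[:2].round(4))
```

```text
(594, 330, 3) (594, 456, 3)
((499.5, 112.0), (33.0, 20.0), 0.0) [[483. 122.]
 [483. 102.]
 [516. 102.]
 [516. 122.]]
135 479 491 [ 0.5808 -0.2947]
147 478 489 [ 0.5678 -0.2994]
159 476 487 [ 0.5542 -0.3036]
171 474 485 [ 0.5403 -0.308 ]
183 472 484 [ 0.5264 -0.3131]
195 471 482 [ 0.512  -0.3182]
207 469 480 [ 0.4972 -0.3229]
219 467 478 [ 0.482  -0.3277]
231 465 476 [ 0.4664 -0.3327]
```

View pics/c1.png

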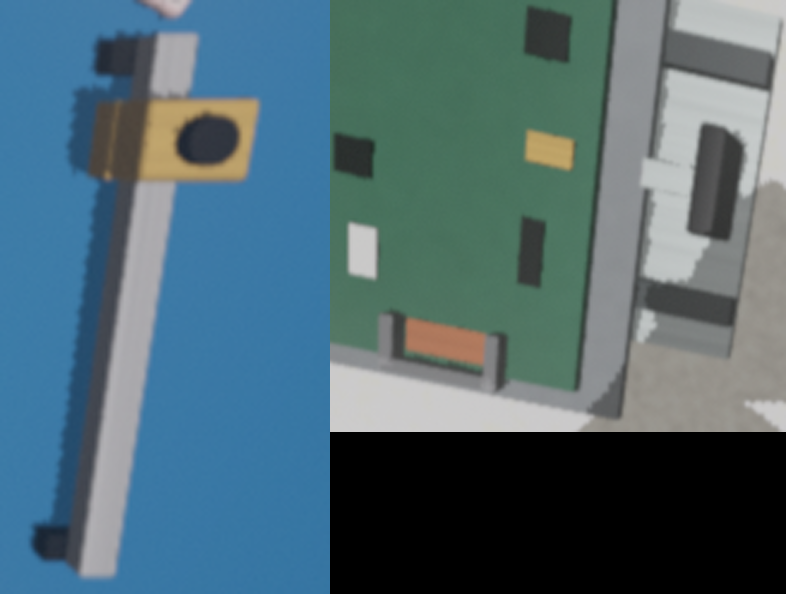

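Run:
```python
from h import *
d=load("w1")
A=ray(d,469.7,244.8,.03);B=ray(d,494,80,.03); e=(B-A)/np.linalg.norm(B-A); M=(A+B)/2
r1=ray(d,514.8,124.8,.052);r2=ray(d,518.5,99.7,.052); l=[(r-M)@e for r in (r1,r2)]
print("len",np.linalg.norm(B-A),"mid",M,"yaw",np.arctan2(e[1],e[0]),"wt edges",l,np.mean(l),"lat",[np.cross(e[:2],(r-M)[:2]) for r in(r1,r2)])
print("grasp",M+e*.48*np.mean(l))
print("line yaw",np.arctan2(-.2947+.3327,.5808-.4664))
# pocket grey ledge corners (outer tops) and tab
for n,p,z in (("ledgeL inner",(402,316),.05),("ledgeR inner",(484,337),.05),("floor L",(403,340),.04),("floor R",(485,360),.04),("floor inner top",(445,325),.04),("floor outer",(440,370),.04),("tab a",(704,122),.068),("tab b",(690,236),.068),("board cor",(578,390),.04)):
    print(n,ray(d,100+(p[0]-330)/2.4,p[1]/2.4,z)[:2].round(4))
```

```text
len 0.1997500687530789 mid [ 0.54321463 -0.30842081  0.03      ] yaw 0.32515545833966664 wt edges [np.float64(0.05246702347771629), np.float64(0.07830054727770366)] 0.06538378537770997 lat [array(-0.01764828), array(-0.01697716)]
grasp [ 0.57295435 -0.29839493  0.03      ]
line yaw 0.32070123683842844
ledgeL inner [0.4605 0.0877]
ledgeR inner [0.4628 0.0504]
floor L [0.4468 0.0914]
floor R [0.4496 0.0527]
floor inner top [0.46   0.0735]
floor outer [0.438  0.0724]
tab a [ 0.58   -0.0272]
tab b [ 0.536  -0.0327]
board cor [0.4492 0.0074]<stdin>:5: DeprecationWarning: Arrays of 2-dimensional vectors are deprecated. Use arrays of 3-dimensional vectors instead. (deprecated in NumPy 2.0)
```

Emit:
apply_moves(
  increments=[
    {"tx": 0.8,"ty": 0.24,"tz": 0,"ax": 0,"ay": 0,"az": 0},
    {"tx": 0.8,"ty": 0.24,"tz": 0,"ax": 0,"ay": 0,"az": 0},
    {"tx": 0.8,"ty": 0.24,"tz": 0,"ax": 0,"ay": 0,"az": 0},
    {"tx": 0.8,"ty": 0.24,"tz": 0,"ax": 0,"ay": 0,"az": 0},
  ],
)

```text
time_s: 6.95
ee_pos: [0.5694, -0.127, 0.4044]
eef_rot: [-3.141, 0.0, 0.32]
force: [-0.3, -0.2, -0.7]
grip_width: 0.0942
grip_force: 0.0
```

Run:
```python
from h import *
d=snap("wrist","w2"); print(-d["R"].T@d["t"])
im=d["im"][:,:,::-1]
cv2.imwrite("pics/c2.png",cv2.resize(im[0:240,20:320],None,fx=2.4,fy=2.4,interpolation=cv2.INTER_CUBIC))
```

```text
[ 0.64818441 -0.09989982  0.38423547]
```

View pics/c2.png

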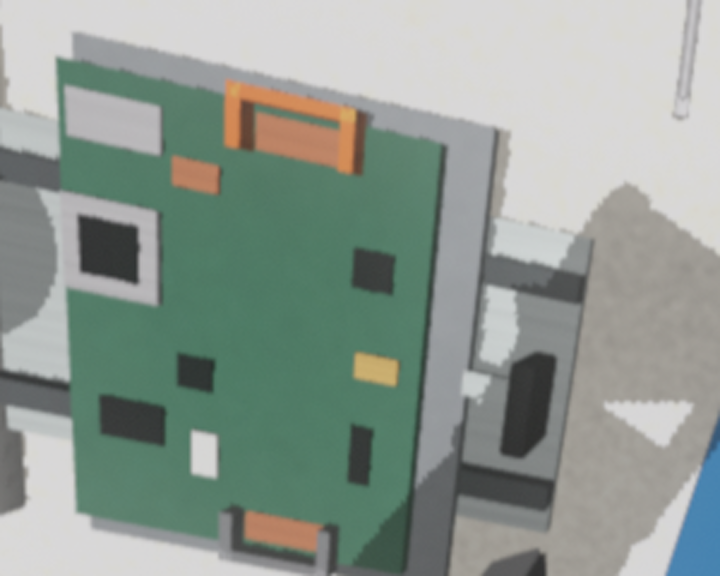

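Run:
```python
from h import *
d=load("w2")
f=lambda p,z: ray(d,20+p[0]/2.4,p[1]/2.4,z)[:2]
of=np.mean([f(p,.04) for p in((258,113),(340,130),(338,165),(252,150))],0)
gf=np.mean([f(p,.04) for p in((246,512),(323,527),(320,552),(243,540))],0)
print("floors",of,gf,np.linalg.norm(of-gf),"mid",(of+gf)/2,"yaw",np.arctan2(*(of-gf)[::-1]))
# ledge tops, outer sides
for n,p in dict(oTL=(227,82),oTR=(357,107),oLend=(225,146),oLin=(239,148),oRin=(340,170),oRend=(356,172),gLin=(233,510),gLout=(220,508),gRin=(317,528),gRout=(331,528)).items(): print(n,f(p,.05).round(4))
g=[f(p,.04) for p in((57,58),(444,145),(406,573),(77,513))]
print("board corners",np.round(g,4)); g=np.array(g); print("edge yaws",[np.arctan2(*(b-a)[::-1]) for a,b in((g[3],g[0]),(g[2],g[1]))], np.arctan2(*(g[1]-g[0])[::-1])+np.pi/2)
print("tab",[f(p,.068).round(4) for p in((527,355),(516,452),(510,455),(540,352),(554,356))])
```

```text
floors [0.63934331 0.09330047] [0.45169423 0.0710299 ] 0.1889660173138932 mid [0.54551877 0.08216519] yaw 0.1181294218309665
oTL [0.6525 0.1191]
oTR [0.6603 0.0656]
oLend [0.6273 0.1167]
oLin [0.6284 0.1109]
oRin [0.6334 0.0682]
oRend [0.6348 0.0615]
gLin [0.4617 0.0914]
gLout [0.4607 0.0976]
gRin [0.4653 0.0504]
gRout [0.4675 0.0438]
board corners [[0.639  0.196 ]
 [0.6576 0.0314]
 [0.4495 0.0066]
 [0.4294 0.1724]]
edge yaws [np.float64(0.1118518286918155), np.float64(0.11829611787942682)] 0.11263544536327719
tab [array([ 0.5851, -0.0319]), array([ 0.5408, -0.0378]), array([ 0.5385, -0.0355]), array([ 0.5882, -0.0369]), array([ 0.5885, -0.0432])]
```

Emit:
apply_moves(
  increments=[
    {"tx": -0.28,"ty": 0.91,"tz": 0,"ax": 0,"ay": 0,"az": 0},
    {"tx": -0.28,"ty": 0.91,"tz": 0,"ax": 0,"ay": 0,"az": 0},
    {"tx": -0.28,"ty": 0.91,"tz": 0,"ax": 0,"ay": 0,"az": 0},
    {"tx": -0.28,"ty": 0.91,"tz": 0,"ax": 0,"ay": 0,"az": 0},
    {"tx": -0.28,"ty": 0.91,"tz": 0,"ax": 0,"ay": 0,"az": 0},
    {"tx": -0.28,"ty": 0.91,"tz": 0,"ax": 0,"ay": 0,"az": 0},
    {"tx": 0,"ty": 0,"tz": 1,"ax": 0,"ay": 0,"az": 0},
    {"tx": 0,"ty": 0,"tz": 1,"ax": 0,"ay": 0,"az": 0},
    {"tx": 0,"ty": 0,"tz": 1,"ax": 0,"ay": 0,"az": 0},
    {"tx": 0,"ty": 0,"tz": 1,"ax": 0,"ay": 0,"az": 0},
    {"tx": 0,"ty": 0,"tz": 0.5,"ax": 0,"ay": 0,"az": 0},
    {"tx": 0,"ty": 0,"tz": 0,"ax": 0,"ay": 0,"az": 0},
  ],
)

```text
time_s: 8.5
ee_pos: [0.5721, -0.2984, 0.2691]
eef_rot: [-3.14, 0.001, 0.32]
force: [-0.1, -0.1, 0.4]
grip_width: 0.094
grip_force: 0.0
```

Run:
```python
from h import *
d=snap("wrist","w3"); o=get_obs(); print(o["ee_pos"],o["eef_rot"])
T=Ro.from_euler('xyz',o["eef_rot"]).as_matrix(); g=o["ee_pos"]+T@[0,0,.18]; print("g",g)
# predicted pixel marks of bar edges + grasp
im=d["im"][:,:,::-1].copy()
y=.322;e=np.array([np.cos(y),np.sin(y),0]);n=np.array([-e[1],e[0],0]);M=np.array([.5432,-.3084,.03])
for a,b in((-.1,.007),(-.1,-.007),(.1,.007),(.1,-.007),(.0523,.018)): 
    p=proj(d,M+a*e+b*n+(np.array([0,0,.022]) if a==.0523 else 0)); print(p.round()); cv2.circle(im,tuple(int(q) for q in p.round()),2,(0,0,255),-1)
cv2.imwrite("pics/w3m.png",im)
```

```text
[ 0.572319   -0.29850739  0.27021604] [ 3.14132495e+00 -2.16749493e-04  3.19633130e-01]
g [ 0.57237118 -0.29854088  0.09021605]
[314. 356.]
[329. 356.]
[312. 130.]
[331. 130.]
[296. 203.]
```

View pics/w3m.png

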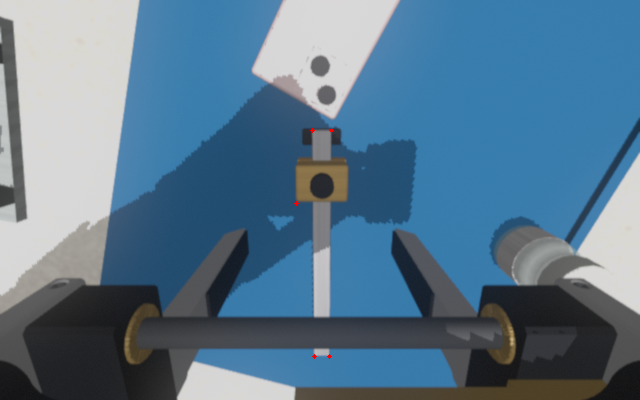

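The bar's predicted corners (red) fall on its edges and the grasp is centred, so I'll go down and close.

Emit:
apply_moves(
  increments=[
    {"tx": 0,"ty": 0,"tz": 1,"ax": 0,"ay": 0,"az": 0},
    {"tx": 0,"ty": 0,"tz": 0.5,"ax": 0,"ay": 0,"az": 0},
    {"tx": 0,"ty": 0,"tz": 0.5,"ax": 0,"ay": 0,"az": 0},
    {"tx": 0,"ty": 0,"tz": 0,"ax": 0,"ay": 0,"az": 0},
  ],
)

```text
time_s: 9.05
ee_pos: [0.5722, -0.2984, 0.209]
eef_rot: [-3.141, 0.001, 0.319]
force: [0.1, 0.1, -0.5]
grip_width: 0.0941
grip_force: 0.0
```

Emit:
apply_moves(
  increments=[
    {"tx": 0,"ty": 0,"tz": 0,"ax": 0,"ay": 0,"az": 0},
    {"tx": 0,"ty": 0,"tz": 0,"ax": 0,"ay": 0,"az": 0},
    {"tx": 0,"ty": 0,"tz": 0,"ax": 0,"ay": 0,"az": 0},
    {"tx": 0,"ty": 0,"tz": 0,"ax": 0,"ay": 0,"az": 0},
    {"tx": 0,"ty": 0,"tz": 0,"ax": 0,"ay": 0,"az": 0},
    {"tx": 0,"ty": 0,"tz": 0,"ax": 0,"ay": 0,"az": 0},
  ],
  jaw=1,
  force=40,
)

```text
time_s: 9.8
ee_pos: [0.5722, -0.2984, 0.2097]
eef_rot: [3.142, 0.0, 0.319]
force: [0.7, 0.3, -0.4]
grip_width: 0.0375
grip_force: 0.0
```

Fingers are still closing.

Emit:
apply_moves(
  increments=[
    {"tx": 0,"ty": 0,"tz": 0,"ax": 0,"ay": 0,"az": 0},
    {"tx": 0,"ty": 0,"tz": 0,"ax": 0,"ay": 0,"az": 0},
    {"tx": 0,"ty": 0,"tz": 0,"ax": 0,"ay": 0,"az": 0},
    {"tx": 0,"ty": 0,"tz": 0,"ax": 0,"ay": 0,"az": 0},
    {"tx": 0,"ty": 0,"tz": 0,"ax": 0,"ay": 0,"az": 0},
  ],
)

```text
time_s: 10.42
ee_pos: [0.5723, -0.2985, 0.2097]
eef_rot: [3.141, -0.0, 0.319]
force: [0.6, -2.6, -0.6]
grip_width: 0.0135
grip_force: 40.0
```

Emit:
apply_moves(
  increments=[
    {"tx": 0,"ty": 0,"tz": -0.2,"ax": 0,"ay": 0,"az": 0},
    {"tx": 0,"ty": 0,"tz": -0.3,"ax": 0,"ay": 0,"az": 0},
    {"tx": 0,"ty": 0,"tz": -0.5,"ax": 0,"ay": 0,"az": 0},
    {"tx": 0,"ty": 0,"tz": 0,"ax": 0,"ay": 0,"az": 0},
  ],
)

```text
time_s: 10.92
ee_pos: [0.5725, -0.2985, 0.2416]
eef_rot: [3.139, -0.002, 0.319]
force: [-0.2, -0.9, -4.7]
grip_width: 0.0135
grip_force: 40.0
```

Run:
```python
from h import *
o=get_obs(); print(o["ee_pos"],o["eef_rot"],o["force"],o["grip_width"],o["grip_force"],o["moment"])
d=snap("wrist","w4"); T=Ro.from_euler('xyz',o["eef_rot"]).as_matrix(); g=o["ee_pos"]+T@[0,0,.18]
# bar far end predicted if level: top of bar 0.001 above grasp point
im=d["im"][:,:,::-1].copy()
for a in (-.1,.1):
  for b in (-.007,.007):
    p=proj(d,g+T@[a-.0314-.0004,b,-.001]); cv2.circle(im,tuple(int(q) for q in p.round()),2,(0,0,255),-1)
cv2.imwrite("pics/w4m.png",im)
```

```text
[ 0.57248533 -0.2985272   0.2415854 ] [ 3.13946236e+00 -1.84836752e-03  3.19468275e-01] [-0.16453749 -0.86390851 -4.70427149] 0.013459953244876465 39.99752640724182 [-0.11056081  0.13509935  0.01416427]
```

View pics/w4m.png

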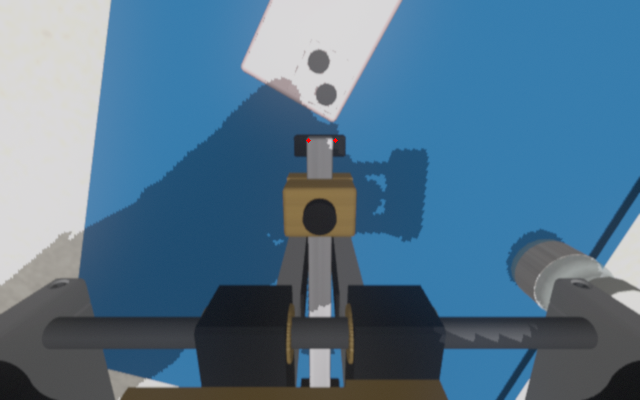

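The bar is held level and fully lifted: the red marks match its far end and the load is 4.7 N. Before going to the board I need the ring light's position, to check the gripper body clears it.

Run:
```python
from h import *
for f,(x0,y0,x1,y1),pts in (("side0",(290,90,335,115),[(312,102),(299,103),(326,103),(312,109)]),("scene0",(415,140,460,170),[(437,155),(422,155),(453,155),(437,163)])):
    d=load(f)
    for p in pts: print(f,p,ray(d,*p,.170).round(3))
im1=load("side0")["im"][70:130,280:345,::-1]; im2=load("scene0")["im"][100:180,405:490,::-1]
a=cv2.resize(im1,(400,369),interpolation=2); b=cv2.resize(im2,(392,369),interpolation=2)
cv2.imwrite("pics/c5.png",cv2.hconcat([a,b]))
```

```text
side0 (312, 102) [0.524 0.257 0.17 ]
side0 (299, 103) [0.474 0.258 0.17 ]
side0 (326, 103) [0.576 0.242 0.17 ]
side0 (312, 109) [0.518 0.211 0.17 ]
scene0 (437, 155) [0.517 0.265 0.17 ]
scene0 (422, 155) [0.49 0.22 0.17]
scene0 (453, 155) [0.544 0.313 0.17 ]
scene0 (437, 163) [0.559 0.227 0.17 ]
```

View pics/c5.png

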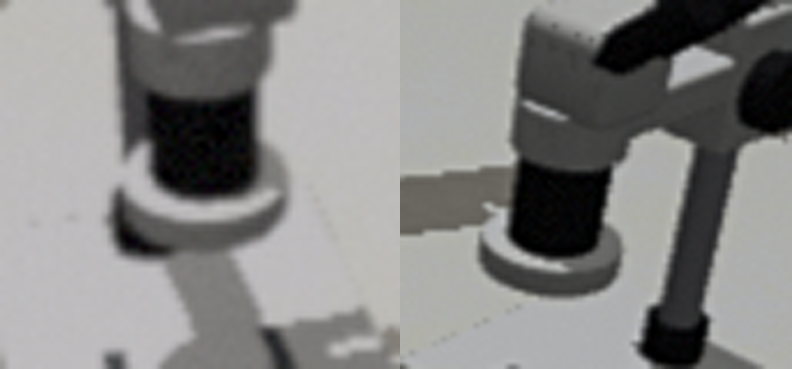

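Ring front edge is at about y = 0.205. The gripper body will reach y ≈ 0.176 at the nest, so it clears. Next: lift, turn and carry over.

Emit:
apply_moves(
  increments=[
    {"tx": 0,"ty": 0,"tz": -0.8,"ax": 0,"ay": 0,"az": 0.5},
    {"tx": 0,"ty": 0,"tz": -0.8,"ax": 0,"ay": 0,"az": 0.9},
    {"tx": 0,"ty": 0,"tz": -0.8,"ax": 0,"ay": 0,"az": 0.94},
    {"tx": 0.1,"ty": -0.4,"tz": 0,"ax": 0,"ay": 0,"az": 0},
    {"tx": 0.1,"ty": -0.8,"tz": 0,"ax": 0,"ay": 0,"az": 0},
    {"tx": 0.1,"ty": -0.8,"tz": 0,"ax": 0,"ay": 0,"az": 0},
    {"tx": 0.1,"ty": -0.8,"tz": 0,"ax": 0,"ay": 0,"az": 0},
    {"tx": 0.1,"ty": -0.8,"tz": 0,"ax": 0,"ay": 0,"az": 0},
    {"tx": 0.1,"ty": -0.8,"tz": 0,"ax": 0,"ay": 0,"az": 0},
    {"tx": 0.1,"ty": -0.8,"tz": 0,"ax": 0,"ay": 0,"az": 0},
    {"tx": 0.1,"ty": -0.8,"tz": 0,"ax": 0,"ay": 0,"az": 0},
    {"tx": 0.1,"ty": -0.8,"tz": 0,"ax": 0,"ay": 0,"az": 0},
  ],
)

```text
time_s: 12.48
ee_pos: [0.5754, -0.0908, 0.3117]
eef_rot: [3.142, -0.0, 0.116]
force: [0.4, 0.1, -5.1]
grip_width: 0.0134
grip_force: 40.0
```

Emit:
apply_moves(
  increments=[
    {"tx": 0.1,"ty": -0.8,"tz": 0,"ax": 0,"ay": 0,"az": 0},
    {"tx": 0.1,"ty": -0.8,"tz": 0,"ax": 0,"ay": 0,"az": 0},
    {"tx": 0.1,"ty": -0.8,"tz": 0,"ax": 0,"ay": 0,"az": 0},
    {"tx": 0.1,"ty": -0.8,"tz": 0,"ax": 0,"ay": 0,"az": 0},
    {"tx": 0.1,"ty": -0.8,"tz": 0,"ax": 0,"ay": 0,"az": 0},
    {"tx": 0.1,"ty": -0.8,"tz": 0,"ax": 0,"ay": 0,"az": 0},
    {"tx": 0,"ty": -0.64,"tz": 0,"ax": 0,"ay": 0,"az": 0},
    {"tx": 0,"ty": 0,"tz": 0,"ax": 0,"ay": 0,"az": 0},
  ],
)

```text
time_s: 13.48
ee_pos: [0.5743, 0.073, 0.3117]
eef_rot: [-3.142, 0.0, 0.117]
force: [0.3, -0.3, -5.0]
grip_width: 0.0138
grip_force: 40.0
```

Run:
```python
from h import *
o=get_obs(); T=Ro.from_euler('xyz',o["eef_rot"]).as_matrix(); g=o["ee_pos"]+T@[0,0,.18]
print(o["ee_pos"],o["eef_rot"],g); D=np.array([.5766,.0838,.0657])-g; print("to go tool units",T.T@D/.03,"az",-(.115-o["eef_rot"][2])/np.radians(5))
d=snap("wrist","w5"); h=cv2.cvtColor(d["im"],cv2.COLOR_RGB2HSV)
m=cv2.inRange(h,(5,190,180),(14,255,255)); n,l,s,c=cv2.connectedComponentsWithStats(m)
for i in range(1,n):
    if s[i,4]>25: print(s[i],c[i].round(1),ray(d,*c[i],.05)[:2].round(4))
# predicted orange ledge side-ledge ends
N=np.array([.546,.0803,.05]);ex=np.array([np.cos(.115),np.sin(.115),0]);ey=np.array([-ex[1],ex[0],0])
for a,b in((.083,.0205),(.083,-.0205),(.105,.0265),(.105,-.0265)): print((a,b),proj(d,N+a*ex+b*ey).round(1))
```

```text
[0.57432253 0.07295279 0.31165933] [-3.14155544e+00  4.02885118e-06  1.17027179e-01] [0.57432102 0.07295936 0.13165933]
to go tool units [ 0.11764701 -0.34993156  2.19865701] az 0.023229761412211614
(0.083, 0.0205) [282.5 145.4]
(0.083, -0.0205) [333.6 145.6]
(0.105, 0.0265) [273.9 117. ]
(0.105, -0.0265) [341.7 117.2]
```

Run:
```python
from h import *
d=load("w5"); h=cv2.cvtColor(d["im"],cv2.COLOR_RGB2HSV)
m=cv2.inRange(h,(3,130,60),(16,255,255)); m[:,:230]=0;m[:,400:]=0;m[200:]=0
m[:60]=0
for v in range(90,170,5):
    u=np.nonzero(m[v])[0]; 
    if len(u): print(v,np.split(u,np.where(np.diff(u)>1)[0]+1).__len__(),[(int(a[0]),int(a[-1])) for a in np.split(u,np.where(np.diff(u)>1)[0]+1)])
print(d["im"][120,260:360:8].tolist())
```

```text
120 1 [(275, 280)]
125 2 [(274, 280), (335, 340)]
130 2 [(274, 281), (335, 341)]
135 1 [(274, 281)]
140 1 [(275, 281)]
[[67, 84, 74], [70, 89, 78], [201, 150, 97], [86, 90, 77], [95, 105, 88], [89, 88, 75], [85, 84, 73], [85, 87, 75], [85, 87, 75], [88, 102, 87], [201, 154, 102], [79, 107, 91], [89, 123, 105]]
```

The pocket ledges appear at u = 274–281 and 335–341, within a pixel of the prediction. Lowering now.

Emit:
apply_moves(
  increments=[
    {"tx": 0.12,"ty": -0.35,"tz": 0,"ax": 0,"ay": 0,"az": 0},
    {"tx": 0,"ty": 0,"tz": 0.5,"ax": 0,"ay": 0,"az": 0},
    {"tx": 0,"ty": 0,"tz": 0.5,"ax": 0,"ay": 0,"az": 0},
    {"tx": 0,"ty": 0,"tz": 0.4,"ax": 0,"ay": 0,"az": 0},
    {"tx": 0,"ty": 0,"tz": 0.3,"ax": 0,"ay": 0,"az": 0},
    {"tx": 0,"ty": 0,"tz": 0.2,"ax": 0,"ay": 0,"az": 0},
    {"tx": 0,"ty": 0,"tz": 0.1,"ax": 0,"ay": 0,"az": 0},
    {"tx": 0,"ty": 0,"tz": 0.1,"ax": 0,"ay": 0,"az": 0},
    {"tx": 0,"ty": 0,"tz": 0,"ax": 0,"ay": 0,"az": 0},
  ],
)

```text
time_s: 14.65
ee_pos: [0.5771, 0.0824, 0.2487]
eef_rot: [3.142, -0.0, 0.115]
force: [0.6, 0.2, -5.1]
grip_width: 0.0137
grip_force: 40.0
```

Emit:
apply_moves(
  increments=[
    {"tx": 0,"ty": -0.04,"tz": 0.06,"ax": 0,"ay": 0,"az": 0},
    {"tx": 0,"ty": 0,"tz": 0.03,"ax": 0,"ay": 0,"az": 0},
    {"tx": 0,"ty": 0,"tz": 0,"ax": 0,"ay": 0,"az": 0},
  ],
)

```text
time_s: 15.02
ee_pos: [0.5769, 0.0836, 0.2459]
eef_rot: [3.142, 0.0, 0.115]
force: [0.1, 0.0, -4.9]
grip_width: 0.0135
grip_force: 40.0
```

Emit:
apply_moves(
  increments=[
    {"tx": 0,"ty": 0,"tz": 0.04,"ax": 0,"ay": 0,"az": 0},
    {"tx": 0,"ty": 0,"tz": 0,"ax": 0,"ay": 0,"az": 0},
  ],
)

```text
time_s: 15.28
ee_pos: [0.577, 0.0835, 0.2456]
eef_rot: [3.142, -0.001, 0.115]
force: [-4.3, 0.1, 4.0]
grip_width: 0.0138
grip_force: 40.0
```

Contact is made (vertical force went from -4.9 to +4.0 N). Releasing.

Emit:
apply_moves(
  increments=[
    {"tx": 0,"ty": 0,"tz": 0,"ax": 0,"ay": 0,"az": 0},
    {"tx": 0,"ty": 0,"tz": 0,"ax": 0,"ay": 0,"az": 0},
    {"tx": 0,"ty": 0,"tz": 0,"ax": 0,"ay": 0,"az": 0},
    {"tx": 0,"ty": 0,"tz": 0,"ax": 0,"ay": 0,"az": 0},
    {"tx": 0,"ty": 0,"tz": 0,"ax": 0,"ay": 0,"az": 0},
  ],
  jaw=0.5,
)

```text
time_s: 15.9
ee_pos: [0.577, 0.0836, 0.2447]
eef_rot: [3.142, -0.0, 0.115]
force: [-0.6, -0.0, 0.2]
grip_width: 0.0471
grip_force: 0.0
```

Emit:
apply_moves(
  increments=[
    {"tx": 0,"ty": 0,"tz": -0.3,"ax": 0,"ay": 0,"az": 0},
    {"tx": 0,"ty": 0,"tz": -0.7,"ax": 0,"ay": 0,"az": 0},
    {"tx": 0,"ty": 0,"tz": -1,"ax": 0,"ay": 0,"az": 0},
    {"tx": 0,"ty": 0,"tz": -1,"ax": 0,"ay": 0,"az": 0},
    {"tx": 0,"ty": 0,"tz": 0,"ax": 0,"ay": 0,"az": 0},
  ],
)

```text
time_s: 16.52
ee_pos: [0.5771, 0.0836, 0.3375]
eef_rot: [3.141, -0.005, 0.115]
force: [0.4, 0.3, -0.6]
grip_width: 0.0468
grip_force: 0.0
```

Run:
```python
from h import *
o=get_obs(); print(o["ee_pos"],o["eef_rot"],o["force"],o["grip_width"])
d=snap("wrist","w6"); im=d["im"]; h=cv2.cvtColor(im,cv2.COLOR_RGB2HSV)
N=np.array([.546,.0803,.04]);ex=np.array([np.cos(.115),np.sin(.115),0]);ey=np.array([-ex[1],ex[0],0])
P=lambda a,b,z: proj(d,N+a*ex+b*ey+np.array([0,0,z])).round(1)
print("pred bar end",P(.1,.007,.026),P(.1,-.007,.026),"near",P(-.1,.007,.026),"weight",P(.0524,.018,.048),P(.0784,-.018,.048),"ledge in",P(.083,.0205,.01),P(.083,-.0205,.01))
# brass, ledges and bar rows
print("tab pred",P(0,-.115,.028))
for v in range(80,330,10):
    seg=lambda m:[(int(a[0]),int(a[-1])) for a in np.split(np.nonzero(m)[0],np.where(np.diff(np.nonzero(m)[0])>1)[0]+1) if len(a)>2]
    r=h[v].copy(); r[:220]=0; r[420:]=0
    print(v,"org",seg((r[:,1]>110)&(r[:,0]<32)&(r[:,2]>70)),"steel",seg((r[:,1]<50)&(r[:,2]>90)))
```

```text
[0.57710577 0.08359497 0.33752806] [ 3.1414312  -0.00452436  0.11528138] [ 0.35627388  0.27345321 -0.61978839] 0.04682071911434245
pred bar end [312.1 129.7] [329.1 129.7] near [313.3 332.4] weight [298.  192.4] [343.9 160. ] ledge in [297.5 148.2] [343.5 148.2]
tab pred [446.7 242.4]
80 org [] steel [(220, 419)]
90 org [] steel [(220, 419)]
100 org [] steel [(220, 419)]
110 org [] steel [(220, 419)]
120 org [(290, 350)] steel [(220, 288), (352, 419)]
130 org [(290, 296), (338, 340), (344, 350)] steel [(312, 327), (386, 419)]
140 org [(290, 296), (300, 302), (337, 340), (344, 350)] steel [(220, 255), (312, 327), (385, 419)]
150 org [] steel [(220, 255), (312, 327), (385, 419)]
160 org [(262, 281), (298, 340)] steel [(384, 419)]
170 org [(298, 311), (328, 341)] steel [(384, 419)]
180 org [(298, 309), (330, 341)] steel [(220, 224), (226, 233), (235, 238), (383, 419)]
190 org [(299, 339)] steel [(248, 256), (383, 419)]
200 org [] steel [(249, 256), (312, 327), (382, 419)]
210 org [] steel [(249, 257), (312, 327), (380, 419)]
220 org [] steel [(220, 257), (311, 327), (380, 419)]
230 org [(351, 357)] steel [(312, 327), (380, 419)]
240 org [] steel [(313, 327), (379, 419)]
250 org [] steel [(313, 326), (383, 419)]
260 org [] steel [(313, 326), (388, 395), (408, 412)]
270 org [] steel [(313, 326), (395, 419)]
280 org [] steel [(278, 287), (313, 326), (398, 419)]
290 org [] steel [(276, 287), (313, 326)]
300 org [] steel [(313, 326)]
310 org [(302, 305), (334, 337)] steel [(313, 326), (342, 345)]
320 org [(223, 227), (413, 415)] steel []
```

Bar is seated: its centre is at u ≈ 319.5 between ledges at 290 and 350, with the feet at the expected heights. Next, behind the tab with closed fingers.

Emit:
apply_moves(
  increments=[
    {"tx": -0.17,"ty": 0.9,"tz": 0,"ax": 0,"ay": 0,"az": 0},
    {"tx": -0.17,"ty": 0.9,"tz": 0,"ax": 0,"ay": 0,"az": 0},
    {"tx": -0.17,"ty": 0.9,"tz": 0,"ax": 0,"ay": 0,"az": 0},
    {"tx": -0.17,"ty": 0.9,"tz": 0,"ax": 0,"ay": 0,"az": 0},
    {"tx": -0.17,"ty": 0.9,"tz": 0,"ax": 0,"ay": 0,"az": 0},
    {"tx": -0.17,"ty": 0.9,"tz": 0,"ax": 0,"ay": 0,"az": 0},
    {"tx": 0,"ty": 0,"tz": 0.7,"ax": 0,"ay": 0,"az": 0},
    {"tx": 0,"ty": 0,"tz": 0.7,"ax": 0,"ay": 0,"az": 0},
    {"tx": 0,"ty": 0,"tz": 0.7,"ax": 0,"ay": 0,"az": 0},
    {"tx": 0,"ty": 0,"tz": 0.6,"ax": 0,"ay": 0,"az": 0},
    {"tx": 0,"ty": 0,"tz": 0.4,"ax": 0,"ay": 0,"az": 0},
    {"tx": 0,"ty": 0,"tz": 0,"ax": 0,"ay": 0,"az": 0},
  ],
  jaw=1,
)

```text
time_s: 18.08
ee_pos: [0.5651, -0.0809, 0.2409]
eef_rot: [-3.141, 0.001, 0.115]
force: [-0.0, 0.2, 0.4]
grip_width: 0.0004
grip_force: 0.0
```

Emit:
apply_moves(
  increments=[
    {"tx": 0,"ty": -0.3,"tz": 0,"ax": 0,"ay": 0,"az": 0},
    {"tx": 0,"ty": -0.2,"tz": 0,"ax": 0,"ay": 0,"az": 0},
    {"tx": 0,"ty": -0.15,"tz": 0,"ax": 0,"ay": 0,"az": 0},
    {"tx": 0,"ty": -0.15,"tz": 0,"ax": 0,"ay": 0,"az": 0},
    {"tx": 0,"ty": -0.15,"tz": 0,"ax": 0,"ay": 0,"az": 0},
    {"tx": 0,"ty": -0.15,"tz": 0,"ax": 0,"ay": 0,"az": 0},
    {"tx": 0,"ty": -0.15,"tz": 0,"ax": 0,"ay": 0,"az": 0},
  ],
)

```text
time_s: 18.95
ee_pos: [0.5609, -0.0435, 0.2418]
eef_rot: [3.141, -0.0, 0.115]
force: [0.4, -2.0, 0.4]
grip_width: 0.0003
grip_force: 1.1
```

Pushing the tab at about 2 N.

Emit:
apply_moves(
  increments=[
    {"tx": 0,"ty": -0.2,"tz": 0,"ax": 0,"ay": 0,"az": 0},
    {"tx": 0,"ty": -0.25,"tz": 0,"ax": 0,"ay": 0,"az": 0},
    {"tx": 0,"ty": -0.25,"tz": 0,"ax": 0,"ay": 0,"az": 0},
    {"tx": 0,"ty": -0.25,"tz": 0,"ax": 0,"ay": 0,"az": 0},
    {"tx": 0,"ty": -0.25,"tz": 0,"ax": 0,"ay": 0,"az": 0},
    {"tx": 0,"ty": -0.25,"tz": 0,"ax": 0,"ay": 0,"az": 0},
    {"tx": 0,"ty": -0.25,"tz": 0,"ax": 0,"ay": 0,"az": 0},
    {"tx": 0,"ty": -0.15,"tz": 0,"ax": 0,"ay": 0,"az": 0},
    {"tx": 0,"ty": -0.1,"tz": 0,"ax": 0,"ay": 0,"az": 0},
  ],
)

```text
time_s: 20.08
ee_pos: [0.5541, 0.0148, 0.2417]
eef_rot: [3.142, 0.0, 0.115]
force: [1.0, -1.4, 0.4]
grip_width: 0.0006
grip_force: 1.1
```

Emit:
apply_moves(
  increments=[
    {"tx": 0,"ty": -0.1,"tz": 0,"ax": 0,"ay": 0,"az": 0},
    {"tx": 0,"ty": -0.1,"tz": 0,"ax": 0,"ay": 0,"az": 0},
    {"tx": 0,"ty": -0.1,"tz": 0,"ax": 0,"ay": 0,"az": 0},
    {"tx": 0,"ty": -0.1,"tz": 0,"ax": 0,"ay": 0,"az": 0},
  ],
)

```text
time_s: 20.58
ee_pos: [0.5527, 0.0266, 0.2417]
eef_rot: [3.142, 0.0, 0.115]
force: [0.8, -2.0, 0.6]
grip_width: 0.0002
grip_force: 1.1
```

Emit:
apply_moves(
  increments=[
    {"tx": 0,"ty": -0.08,"tz": 0,"ax": 0,"ay": 0,"az": 0},
    {"tx": 0,"ty": -0.08,"tz": 0,"ax": 0,"ay": 0,"az": 0},
    {"tx": 0,"ty": -0.08,"tz": 0,"ax": 0,"ay": 0,"az": 0},
    {"tx": 0,"ty": -0.08,"tz": 0,"ax": 0,"ay": 0,"az": 0},
  ],
)

```text
time_s: 21.08
ee_pos: [0.552, 0.0327, 0.2419]
eef_rot: [3.134, -0.0, 0.115]
force: [5.4, -52.6, -0.7]
grip_width: 0.0005
grip_force: 26.3
```

It is hard against the stop (52 N), so the carriage is home. Backing off and retreating.

Emit:
apply_moves(
  increments=[
    {"tx": 0,"ty": 0.3,"tz": 0,"ax": 0,"ay": 0,"az": 0},
    {"tx": 0,"ty": 0.7,"tz": 0,"ax": 0,"ay": 0,"az": 0},
    {"tx": 0,"ty": 0.9,"tz": 0,"ax": 0,"ay": 0,"az": 0},
    {"tx": 0,"ty": 0.9,"tz": -0.5,"ax": 0,"ay": 0,"az": 0},
    {"tx": 0,"ty": 0.9,"tz": -0.9,"ax": 0,"ay": 0,"az": 0},
    {"tx": 0,"ty": 0.9,"tz": -0.9,"ax": 0,"ay": 0,"az": 0},
    {"tx": 0,"ty": 0,"tz": -0.9,"ax": 0,"ay": 0,"az": 0},
    {"tx": 0,"ty": 0,"tz": 0,"ax": 0,"ay": 0,"az": 0},
  ],
)

```text
time_s: 22.08
ee_pos: [0.5676, -0.1011, 0.3392]
eef_rot: [3.141, -0.003, 0.115]
force: [-0.3, -0.4, -0.1]
grip_width: 0.0004
grip_force: 0.0
```

Run:
```python
from h import *
d=snap("wrist","w7"); h=cv2.cvtColor(d["im"],cv2.COLOR_RGB2HSV)
for y in (.0803,):
  for s in (.0,.08,.086):
    ex=np.array([np.cos(.115),np.sin(.115),0]);ey=np.array([-ex[1],ex[0],0]);N=np.array([.546,.0803,.04])+s*ey
    P=lambda a,b,z: proj(d,N+a*ex+b*ey+np.array([0,0,z])).round(1)
    print(s,"weight",P(.0654,0,.048),"bar near",P(-.1,0,.026),"tab",P(0,-.115,.028),"ledge",P(.094,.0235,.01),P(.094,-.0235,.01))
m=cv2.inRange(h,(12,110,60),(32,255,255)); n,l,s,c=cv2.connectedComponentsWithStats(m)
print([(s[i].tolist(),c[i].round(1).tolist()) for i in range(1,n) if s[i,4]>60])
d2=snap("side","s7")
for nm in("side0","s7"):
    q=load(nm); hh=cv2.cvtColor(q["im"],cv2.COLOR_RGB2HSV); g=cv2.inRange(hh,(65,90,40),(90,255,220)); n,l,s,c=cv2.connectedComponentsWithStats(g); i=1+s[1:,4].argmax(); print(nm,s[i],ray(q,s[i][0]+s[i][2]/2,s[i][1]+s[i][3],.04))
diff=np.abs(load("side0")["im"].astype(int)-d2["im"]).max(2)>40
print("phone/jar/driver diffs",diff[215:242,374:422].sum(),diff[275:302,360:386].sum(),diff[170:190,372:418].sum())
```

```text
0.0 weight [ 80.9 135.9] bar near [135.5 304.6] tab [244.3 209.2] ledge [80.1 98.3] [134.9  98.3]
0.08 weight [-24.1 135.8] bar near [ 54.4 304.6] tab [154.2 209.1] ledge [-13.2  98.3] [41.6 98.3]
0.086 weight [-32.  135.8] bar near [ 48.4 304.6] tab [147.4 209.1] ledge [-20.3  98.3] [34.6 98.3]
[([0, 77, 44, 32, 368], [26.2, 87.2]), ([0, 117, 38, 33, 1048], [16.7, 133.4]), ([76, 194, 22, 12, 230], [86.9, 199.8]), ([313, 309, 3, 54, 134], [314.1, 336.7]), ([324, 310, 3, 39, 95], [324.8, 330.7]), ([93, 380, 291, 20, 3311], [262.5, 392.7])]
side0 [ 293  139   63   35 1115] [ 0.5319944  -0.00913044  0.04      ]
s7 [295 142  37  17 348] [0.50325818 0.07708877 0.04      ]
phone/jar/driver diffs 0 0 0
```

Run:
```python
from h import *
d=load("w7"); h=cv2.cvtColor(d["im"],cv2.COLOR_RGB2HSV)
ex=np.array([np.cos(.115),np.sin(.115),0]);ey=np.array([-ex[1],ex[0],0]);N0=np.array([.546,.0803,.04])
loc=lambda u,v,z:((ray(d,u,v,z+.04)-N0)@ex,(ray(d,u,v,z+.04)-N0)@ey)
print("weight bottom edge -> bar y",np.array(loc(38,133,.012))+[0,.018])
print("outer ledge lower edge -> nest y",np.array(loc(44,92,0))+[0,.0265])
dark=h[:,:,2]<60
v=209; u=np.nonzero(dark[195:225,100:220])
print("tab px",u[1].min()+100,u[1].max()+100, [loc(x,209,.028)[1]+.115 for x in (147,)])
for v in (180,220,240,260,280,300): print(v,[(int(x),h[v,x].tolist()) for x in range(20,84,6)])
```

```text
weight bottom edge -> bar y [0.06499348 0.08341616]
outer ledge lower edge -> nest y [0.09965351 0.08834835]
tab px 109 178 [np.float64(0.08632995328837809)]
180 [(20, [150, 3, 168]), (26, [0, 0, 74]), (32, [90, 3, 74]), (38, [75, 84, 73]), (44, [74, 86, 74]), (50, [75, 92, 116]), (56, [76, 92, 116]), (62, [75, 91, 115]), (68, [75, 91, 115]), (74, [75, 92, 116]), (80, [75, 91, 115])]
220 [(20, [135, 3, 178]), (26, [150, 3, 174]), (32, [135, 3, 156]), (38, [120, 3, 76]), (44, [60, 3, 74]), (50, [75, 82, 75]), (56, [75, 81, 76]), (62, [75, 90, 116]), (68, [76, 89, 115]), (74, [75, 90, 116]), (80, [76, 87, 117])]
240 [(20, [75, 90, 116]), (26, [150, 3, 178]), (32, [150, 3, 174]), (38, [150, 2, 150]), (44, [75, 7, 78]), (50, [60, 4, 70]), (56, [75, 87, 76]), (62, [76, 87, 76]), (68, [75, 87, 117]), (74, [76, 88, 116]), (80, [75, 90, 116])]
260 [(20, [20, 4, 208]), (26, [20, 4, 208]), (32, [150, 3, 179]), (38, [160, 4, 174]), (44, [150, 2, 144]), (50, [90, 7, 74]), (56, [90, 3, 73]), (62, [75, 79, 77]), (68, [75, 86, 83]), (74, [75, 89, 117]), (80, [75, 87, 117])]
280 [(20, [76, 88, 116]), (26, [75, 87, 117]), (32, [75, 85, 117]), (38, [140, 4, 179]), (44, [150, 3, 174]), (50, [150, 2, 134]), (56, [0, 0, 90]), (62, [120, 2, 117]), (68, [105, 5, 108]), (74, [90, 3, 84]), (80, [90, 3, 77])]
300 [(20, [20, 5, 153]), (26, [60, 3, 85]), (32, [0, 0, 84]), (38, [90, 3, 85]), (44, [0, 0, 83]), (50, [90, 3, 80]), (56, [75, 7, 78]), (62, [90, 3, 78]), (68, [90, 3, 79]), (74, [0, 0, 78]), (80, [75, 6, 79])]
```

The bar moved with the carriage: bar 83 mm, nest 86–88 mm, weight still at x = 65 mm. The phone, jar and screwdriver show no change.

```bash
python3 -c "
from station import hand_in; print(hand_in())"
```

```text
the job is handed in; nothing more can be done
None
```

I handed the job in, and no verdict came back: the bar went down level in both pockets with its weight at the orange one, the carriage is home against its stop, and the phone, jar and screwdriver show no movement.

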